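# Load keyed wheels from the carousel and clamp them

### The job

Raise the fixture's hold-down lever until it rests against its back stop, then bring every slotted wheel from the parts carousel to the fixture, turning the carousel so that each comes to the open window at its front, and stack them on the keyed shaft, each turned so that its slot drops over the key and it sits fully down. Then lower the lever so that its fork rests on the top wheel. The solid blanks stay on the carousel, and the other things on the bench are left alone.

Things in the scene. Friction and masses are not known exactly. Their poses are not given: they have to be found in the camera images.
- carousel: carousel housing: fixed green base 320 x 320 x 20 mm; corner pillars carry a clear guard, top 66 mm above the table, 12 mm above the parts. Origin on the table under the turntable axis; front -x faces the arm. The guard covers sides and back; open is a strip 120 mm wide along x, from the front edge to 45 mm behind the axis. Parts lift out only in its front part, the window
- turntable (a joint): turntable angle about the housing's vertical axis, rad, grows counter-clockwise from above; turns both ways without stop, light friction (0.06 Nm), stays where left. 296 mm across, floor 32 mm above the table, six 60-degree compartments between walls and rim 6.5 mm high (lower than a flange). At 0 a compartment is centred on the window and the grip bar lies along the housing's x
- turn_grip (a point): centre of the turntable's black grip bar, 86 mm above the table on the turning axis: 64 mm long (along this frame's x), 14 mm thick, 22 mm tall, free above the guard; pinch it across its thickness and turn
- window (a point): centre of the window, on the turntable floor, 105 mm in front of the turning axis; fixed to the housing. A wheel whose axis is within about 10 mm of it has room for the fingers
- fixture: assembly fixture, fixed: green base 180 x 100 x 20 mm; origin on the table; +x points from the shaft (at x = -40 mm) to the lever's hinge (x = +70 mm), whose two brass cheeks reach 75 mm above the table
- seat (a point): top centre of the shoulder (44 mm across, 30 mm above the table) where the wheel stack rests. From here the shaft rises 70 mm, 16 across, top 5 tapered. Its key, 6 wide, points to the fixture's +x, reaches 13 mm from the axis, ends 58 mm up; above it the shaft is plain: a wheel centres there, rests on the key's end, and drops when its slot (+x) is turned over the key (+x)
- lever (a joint): angle of the brass hold-down lever, rad: 0 = level on its lower stop, fork around the shaft, blocking it; grows as the ball is raised; 1.75 = back stop, past upright, where it stays by its weight. Below 1.57 it falls forward by its weight (0.18 kg, almost no friction). It rests at about 0.04 on two wheels, 0.23 on three
- lever_hinge (a point): the lever's hinge axis (along the fixture's y), 66 mm above the table, 110 mm from the shaft's axis
- lever_ball (a point): centre of the black ball, 22 mm across, on the lever's free end, 162 mm from the hinge; pinch it along the fixture's y. The lever's fork, 34 mm wide, spans 81 to 131 mm from the hinge; a thin neck joins it to the ball
- wheel1: brass keyed wheel: flange 48 mm across, 8 thick; on it a boss 32 across, 10 tall (grip this); bore 19 mm right through; open slot 9 mm wide from the bore through the boss wall, ending 15.5 mm from the axis. Origin on the axis at the underside, +x along the slot. All alike; two or three present (absent: None), each starting in a turntable compartment, slot in any direction
- wheel2: brass keyed wheel: flange 48 mm across, 8 thick; on it a boss 32 across, 10 tall (grip this); bore 19 mm right through; open slot 9 mm wide from the bore through the boss wall, ending 15.5 mm from the axis. Origin on the axis at the underside, +x along the slot. All alike; two or three present (absent: None), each starting in a turntable compartment, slot in any direction
- wheel3: brass keyed wheel: flange 48 mm across, 8 thick; on it a boss 32 across, 10 tall (grip this); bore 19 mm right through; open slot 9 mm wide from the bore through the boss wall, ending 15.5 mm from the axis. Origin on the axis at the underside, +x along the slot. All alike; two or three present (absent: None), each starting in a turntable compartment, slot in any direction
- blank1: unmachined brass blank: same outline as the wheels (flange 48 mm, boss 32 mm, 18 mm tall) but solid, no bore, no slot. It stays on the turntable. Origin at the centre of the underside
- blank2: unmachined brass blank: same outline as the wheels (flange 48 mm, boss 32 mm, 18 mm tall) but solid, no bore, no slot. It stays on the turntable. Origin at the centre of the underside
- wrench: steel wrench 130 mm long lying in front of the fixture; bystander, leave it alone
- oil_bottle: white oil bottle 36 mm across, 80 mm tall, standing behind the fixture; bystander, leave it alone
- screwdriver: screwdriver 160 mm long lying at the left; bystander, leave it alone
- jar: glass jar 64 mm across, 70 mm tall, at the back; bystander, leave it alone
- bin: grey open bin 110 x 150 x 60 mm at the right; bystander, leave it alone
- carton: cardboard carton 120 x 90 x 70 mm at the left; bystander, leave it alone
- pin_cup: steel bowl 70 mm across, 50 mm tall, at the right; bystander, leave it alone
Mind the look-alikes: they are no part of the job. There is more than one size of the fixture; the job needs the larger.

How it is judged:
On the way, in this order (a step that is already met when the one before it is completed fails the run):
1. the hold-down lever is raised to its back stop (value of joint lever above 1.6 rad), for 0.3 s.
2. every wheel sits on the shaft, slot over key, fully down, with the lever still up (horizontal distance between each of wheel1, wheel2, wheel3 and seat below 0.004 m and height (world z) of wheel1 between 0.027 and 0.071 m and angle between each of wheel1, wheel2, wheel3's own z axis and vertical below 0.1 rad and angle between the x axis of each of wheel1, wheel2, wheel3 and the x axis of fixture, either way round below 0.35 rad and height (world z) of wheel2 between 0.027 and 0.071 m and height (world z) of wheel3 between 0.027 and 0.071 m and value of joint lever above 1.4 rad), for 0.2 s.
At the end, for the whole second after the job is handed in: every wheel present is on the shaft: axis within 4 mm of the shaft's, slot over the key (within 0.35 rad), tilted under 0.1 rad, underside no higher than 71 mm above the table, at rest; the lever is down on the stack (angle under 0.34 rad); both blanks are on the turntable (horizontal distance between each of wheel1, wheel2, wheel3 and seat below 0.004 m and height (world z) of wheel1 between 0.027 and 0.071 m and angle between each of wheel1, wheel2, wheel3's own z axis and vertical below 0.1 rad and angle between the x axis of each of wheel1, wheel2, wheel3 and the x axis of fixture, either way round below 0.35 rad and height (world z) of wheel2 between 0.027 and 0.071 m and height (world z) of wheel3 between 0.027 and 0.071 m and value of joint lever below 0.34 rad and linear speed of each of wheel1, wheel2, wheel3 below 0.02 m/s and horizontal distance between each of blank1, blank2 and carousel below 0.15 m); the robot touches nothing.
It fails at once if a blank is lifted out of the carousel (height (world z) of any of blank1, blank2 above 0.06 m).
It fails at once if a bystander on the bench is moved more than 30 mm (distance of any of wrench, oil_bottle, screwdriver, jar, bin, carton, pin_cup from where it was at the start of the episode above 0.03 m).
Of wheel1, wheel2, wheel3 only 2 to 3 are there at a start; the rules pass over those that are not, and their reading is None.
At some moment in a run one of wheel1, wheel2, wheel3 may be knocked a few centimetres aside while the robot is not near it.
It also fails if it takes over 210 s, if anything falls off the work surface, if the arm or the gripper's body presses on something with over 40 N, if the wrist force passes 120 N, or if a joint passes its speed limit or range.

### The arm

A 7-joint arm with a two-finger parallel gripper is mounted at the origin on the work surface. World frame = base frame: x ahead of the robot, y to its left, z up, the work surface at z = 0. Lengths are in m, angles in rad, forces in N, time in s.
With the tool pointing down it reaches from about 0.425 to 0.925 m from the base axis. Payload 6.8 kg.
Tool frame: the origin (TCP) lies midway between the tips of the shut fingers; the grasp point (between the pads) lies ctrl.grip_point_offset behind it (ctrl.grip_point_offset is the distance from the TCP to the grasp point, in m); z points along the fingers, y is the line along which they close (so a half turn about z gives the same grasp; the last joint's range is limited). The gripper opens to 88 mm and grips with 3 to 60 N. Pads are 20 mm wide; open, the fingers measure 115 mm over their backs; the gripper's body (75 mm by 178 mm) begins 61 mm behind the grasp point.
Start: joints at [-1.385, 0.477, 0.022, 1.555, -0.011, 1.109, -0.083], TCP at [0.195, 0.646, 0.223] pointing down, gripper open.
Joint ranges: [-2.96, 2.96], [-0.34, 2.1], [-1.41, 1.46], [0.24, 2.44], [-1.37, 4.51], [0.17, 1.92], [-2.96, 2.96]. Speed limits (rad/s): [2.39, 2.39, 3.14, 3.14, 3.14, 3.14, 3.14].

### API

Orientations are given as a unit quaternion [x, y, z, w].
In Python, from bench import monitor, eyes, job, masks_of, ctrl gives the robot as it stands. The module is installed in compiled form; this text tells all that it offers.
- The arm moves only by the tool send_rows, never from a script. Its argument "plan" is a list that holds one entry, the list of rows, each a list of 7 numbers: the shift along the world's x, y, z normalised to -1 to 1, where 1 is 2 cm, then the turn, a rotation vector about the world's x, y, z normalised to -1 to 1, where 1 is 5 degrees, then the opening, from 0 (shut) to 1 (fully open). In form: [[[tx, ty, tz, rx, ry, rz, jaw], ...]]. A call has 1 to 10 rows; each row shifts and turns the commanded pose from where the row before left it; what a row does not reach is not made up. A row lasts 1/10 s, in which the tool goes at most 50 mm and 8.59 degrees, less where a joint would pass 70% of its speed; a pose out of reach is approached as far as the arm can. A call with a number of a shift or a turn outside -1 to 1 is refused whole. A call with a gripper value outside its range is refused whole. The fingers move at their own pace and stop on an object; "grip_force" is the grip in N (left out, the last holds). Time passes only in rows, so rows that do not move let the fingers close. It gives the time, the measured TCP pose, the force, the opening and the grip force at its end, in the units of the state.
- monitor.state(): the state, without advancing time (a new reading comes with each control period).
- eyes.grab_frame(name): name is "scene" or "top"; returns a dict with "frame" (400x640x3 uint8, red, green, blue), "z_map" (400x640 float32, m along the optical axis (not along the pixel's ray), 0 where there is no reading), "fov_y" (degrees; the focal length in pixels is half the picture's height over the tangent of half this angle, whatever the lens; pixels are square), "cx", "cy" (the principal point, pixels), "xyz" and "orientation" of the camera in the world. Camera axes: x right, y down, z forward; pixel columns grow to the right and rows downward; lengths in m; the calibration is good to about 2 mm. A picture is of the moment at which its call begins.
- job.hand_in(): hands the job in; it is judged then, once.
Trained networks look in a picture, given as the dict that the camera call returned (one of the last four; its "shot" number tells which), for a name from the list of things; names that differ only in an ending like _2 or _b are one class to them, and where a whole thing is asked for, a point or a joint stands for the part that bears it (a point fixed in the world has none). Each returns a list of dicts, best first, with "confidence" (0 to 1); they miss things now and then, are a little off and sometimes report something else, mostly with a low value. They report only what shows in the picture. A call takes as long as a camera call. They do not tell look-alikes from the thing itself.
- masks_of(thing, picture): "region" (400x640 bool, what is visible of it) and "extent" ([left, top, width, height] in pixels, round what is visible of it).
The state is a dict: "time": time; "joints": joint angles; "joint_vel": joint speeds; "effort": joint torques, N m; "tcp_pos": TCP position; "orientation": TCP orientation; "ft_force": force on the tool from outside, world axes, zero at the start; "moment": the same for the moment, N m; "opening": opening from 0.0 (shut) to 1.0 (fully open); "grip_force": force on a finger pad.
Only numpy, scipy, OpenCV 4.12 (cv2) and the standard library are available. Lean on these libraries where they do the work, as an engineer would, in place of code of your own. Each camera call takes 0.05 s, during which the arm holds its last target. There are 200 camera calls.

## Working session

There is one attempt and no reset: what is moved stays moved. The work goes in short steps, Python scripts to look and compute and a tool call to move; the robot and the scene stay as the last step left them, time stands still between calls to the robot, and variables do not carry over. Pictures are saved under pics/ and viewed, at most 14 in all, crops included, and the job is handed in when it is done.

Besides the shell and the picture viewer there is one more tool, called after "Request:" by a JSON object that holds its "api" and its "payload". send_rows: Moves the arm, as the interface text tells. Scaled input: -1 to 1 covers 2 cm each way for a shift and 5 degrees each way for a turn. Its arguments: {"type":"object","properties":{"plan":{"type":"array","items":{"type":"array","items":{"type":"array","items":{"type":"number"}}}},"grip_force":{"type":"number"}},"required":["plan"]}

```bash
mkdir -p pics; cat > h.py <<'E'
import numpy as np, cv2
from scipy.spatial.transform import Rotation as R
from bench import monitor, eyes, job, masks_of, ctrl
def cam(p):
    f=200/np.tan(np.radians(p['fov_y'])/2); return f,R.from_quat(p['orientation']).as_matrix(),np.array(p['xyz'])
def cloud(p):
    f,M,t=cam(p); v,u=np.mgrid[:400,:640]; z=p['z_map']
    c=np.stack([(u-p['cx'])/f*z,(v-p['cy'])/f*z,z],-1); w=c@M.T+t; w[z==0]=np.nan; return w
def proj(p,X):
    f,M,t=cam(p); c=(np.atleast_2d(X)-t)@M; return np.c_[c[:,0]/c[:,2]*f+p['cx'],c[:,1]/c[:,2]*f+p['cy']]
def save(n,im): cv2.imwrite('pics/'+n,im[...,::-1])
E
python3 - <<'E'
from h import *
s=monitor.state(); print({k:np.round(v,3) for k,v in s.items()}, ctrl.grip_point_offset)
ims=[]
for n in('scene','top'):
    p=eyes.grab_frame(n); save(n+'0.png',p['frame']); np.save(n+'0.npy',p,allow_pickle=True); w=cloud(p)
    print(n,np.round(p['xyz'],3),np.round(cam(p)[1],2).tolist(),p['fov_y'])
    for t in['carousel','turn_grip','fixture','lever','lever_ball','wheel1','blank1']:
        for m in masks_of(t,p):
            if m['confidence']>.2: print(t,round(m['confidence'],2),m['extent'],np.round(np.nanmedian(w[m['region']],0),3))
E
```

```text
{'time': np.float64(0.0), 'joints': array([-1.385,  0.478,  0.022,  1.556, -0.012,  1.109, -0.083]), 'joint_vel': array([-0.   , -0.002,  0.001, -0.   , -0.002,  0.   , -0.002]), 'effort': array([ 0.0000e+00, -5.8287e+01,  1.5350e+00, -2.7259e+01, -5.4000e-02,
        1.7000e-02,  0.0000e+00]), 'tcp_pos': array([0.195, 0.646, 0.222]), 'orientation': array([ 0.146,  0.989, -0.001, -0.   ]), 'ft_force': array([ 0.469,  0.27 , -0.831]), 'moment': array([0.026, 0.043, 0.001]), 'grip_force': np.float64(0.0), 'opening': np.float64(0.998)} 0.0187
scene [1.351 0.387 0.971] [[-0.47, 0.63, -0.61], [0.88, 0.34, -0.33], [-0.0, -0.7, -0.72]] 49.5231619793378
carousel 0.64 [201.0, 140.8, 146.2, 110.4] [ 0.587 -0.189  0.065]
carousel 0.29 [163.7, 148.1, 53.1, 43.6] [ 0.575 -0.52   0.03 ]
turn_grip 0.59 [241.0, 159.6, 74.3, 66.5] [ 0.5   -0.205  0.034]
turn_grip 0.46 [510.0, 233.2, 9.3, 41.4] [0.42  0.497 0.022]
fixture 0.77 [358.2, 207.8, 62.4, 63.7] [0.572 0.191 0.022]
fixture 0.74 [354.5, 265.3, 16.5, 23.3] [0.721 0.174 0.051]
lever 0.71 [374.6, 208.0, 42.7, 41.1] [0.548 0.181 0.071]
lever 0.61 [
[... 194 characters left out ...]
437] [[-0.02, -1.0, 0.09], [-1.0, 0.02, -0.01], [0.0, -0.09, -1.0]] 49.038887375368354
carousel 0.98 [318.6, 146.2, 104.6, 108.2] [ 0.544 -0.208  0.065]
turn_grip 0.84 [349.9, 186.0, 41.6, 61.4] [ 0.497 -0.204  0.033]
fixture 0.92 [232.7, 172.1, 38.9, 64.2] [0.55  0.175 0.021]
fixture 0.76 [181.9, 253.2, 24.2, 54.2] [0.32  0.365 0.017]
lever 0.75 [239.7, 178.6, 20.6, 59.3] [0.556 0.178 0.07 ]
lever 0.72 [182.7, 256.5, 12.1, 50.2] [0.305 0.373 0.054]
lever_ball 0.59 [242.0, 179.8, 16.6, 55.8] [0.546 0.179 0.071]
lever_ball 0.53 [181.3, 261.4, 13.4, 42.1] [0.304 0.37  0.055]
wheel1 0.53 [131.1, 160.1, 41.3, 46.8] [0.617 0.483 0.068]
blank1 0.25 [300.9, 114.7, 16.6, 24.5] [ 0.786 -0.008  0.068]
```

View pics/scene0.png

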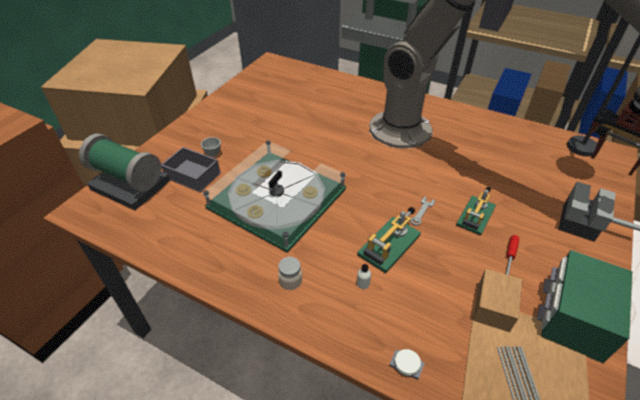

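View pics/top0.png

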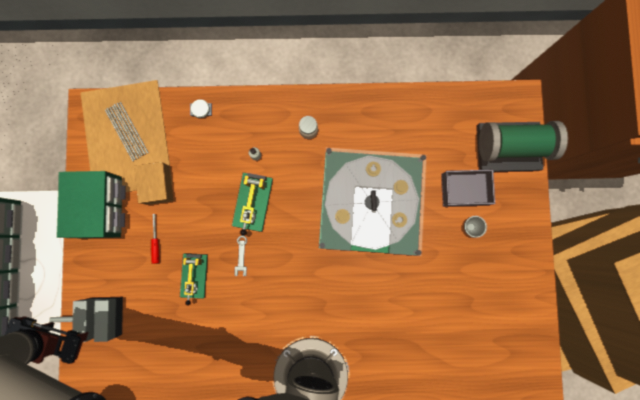

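The large fixture is at top (251,202), with its ball pointing toward the robot. The smaller look-alike is at (194,276). Next I'll measure both and check them in an enlarged crop.

```bash
cat > m.py <<'E'
from h import *
fs=[eyes.grab_frame('top') for _ in range(6)]
p=fs[-1]; im=np.mean([f['frame'].astype(float) for f in fs],0).astype(np.uint8)
z=np.median([f['z_map'] for f in fs],0); q=dict(p); q['z_map']=z; w=cloud(q)
np.savez('top1.npz',im=im,w=w)
hsv=cv2.cvtColor(im,cv2.COLOR_RGB2HSV)
g=((hsv[...,0]>55)&(hsv[...,0]<95)&(hsv[...,1]>90)).astype(np.uint8)
f,M,t=cam(p)
def onplane(uv,h):
    uv=np.atleast_2d(uv); d=np.c_[(uv[:,0]-p['cx'])/f,(uv[:,1]-p['cy'])/f,np.ones(len(uv))]@M.T
    return t+d*((h-t[2])/d[:,2])[:,None]
for nm,(a,b,c,d),h in(('big',(225,165,280,240),.02),('small',(175,245,215,305),.02),('car',(310,140,432,262),.02)):
    k=np.zeros_like(g); k[b:d,a:c]=g[b:d,a:c]
    pts=np.argwhere(k)[:,::-1]; W=onplane(pts,h)[:,:2]
    if nm!='car':
        n,l,s,_=cv2.connectedComponentsWithStats(k); i=1+s[1:,4].argmax(); pts=np.argwhere(l==i)[:,::-1];W=onplane(pts,h)[:,:2]
    print(nm,len(pts),cv2.minAreaRect((W*1000).astype(np.float32)))
def crop(a,b,c,d,s): return cv2.resize(im[b:d,a:c],None,fx=s,fy=s,interpolation=cv2.INTER_CUBIC)
A=crop(175,165,285,310,4)
B=crop(315,145,430,260,5)
save('a1.png',A); save('b1.png',B)
E
python3 m.py
```

```text
big 579 ((549.9481201171875, 152.7100372314453), (50.291534423828125, 174.44049072265625), 75.95195007324219)
small 405 ((320.7820129394531, 348.6733093261719), (42.96995162963867, 134.8682861328125), 84.1798095703125)
car 114 ((394.5881652832031, -198.4800567626953), (119.19396209716797, 16.270769119262695), 87.08712005615234)
```

View pics/a1.png

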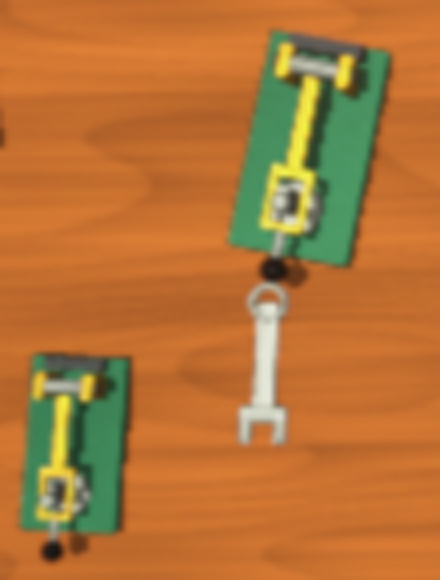

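View pics/b1.png

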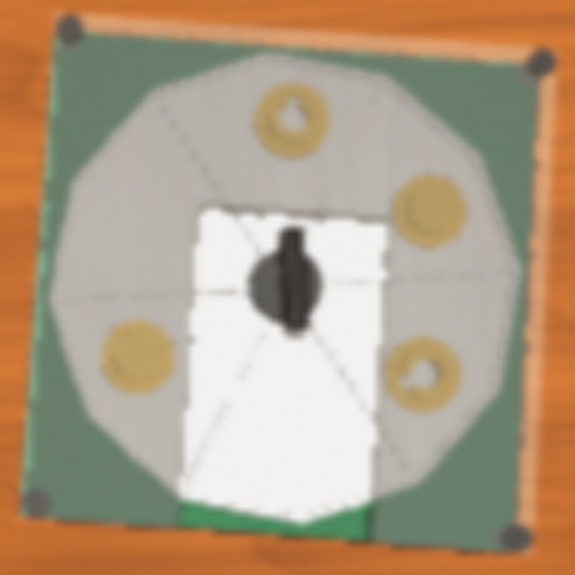

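The crops confirm the upper-right fixture at (251,202), base about 180x100 mm, as the larger one. The small one is about 135 mm long. On the carousel, crop parts (291,118) and (423,373) have a bore and slot, so they are wheels. (430,210) and (138,357) are blanks. The window compartment is empty.

```bash
cat > g.py <<'E'
from h import *
import pickle
p=eyes.grab_frame('top'); d=np.load('top1.npz'); im=d['im']; w=d['w']
f,M,t=cam(p)
def onplane(uv,h):
    uv=np.atleast_2d(np.array(uv,float)); e=np.c_[(uv[:,0]-p['cx'])/f,(uv[:,1]-p['cy'])/f,np.ones(len(uv))]@M.T
    return t+e*((h-t[2])/e[:,2])[:,None]
def c2(x,y): return (x+.5)/5-.5+315,(y+.5)/5-.5+145
P=onplane([c2(*a) for a in((70,30),(540,63),(515,538),(35,502))],.066)[:,:2]
C=P.mean(0); print('pillars',P.round(4).tolist(),'C',C.round(4))
v=(P[0]+P[1]-P[2]-P[3]); print('yaw carousel',np.degrees(np.arctan2(v[1],v[0])), np.linalg.norm(v)/2, 'x2',np.degrees(np.arctan2(*( (P[1]-P[2]+0*P[0])[::-1]))))
for n,a in dict(Wtop=(291,118),W2=(423,373),B1=(430,210),B2=(138,357)).items():
    q=onplane(c2(*a),.045)[0,:2]; r=q-C; print(n,q.round(4),'r',np.linalg.norm(r).round(4),'az',np.degrees(np.arctan2(r[1],r[0])).round(1))
b=onplane([c2(291,232),c2(295,330)],.097)[:,:2]; r=b[0]-b[1]; print('bar c',b.mean(0),'yaw',np.degrees(np.arctan2(r[1],r[0])),np.linalg.norm(r))
# big fixture
hsv=cv2.cvtColor(im,cv2.COLOR_RGB2HSV)
g=((hsv[...,0]>55)&(hsv[...,0]<95)&(hsv[...,1]>90)); k=np.zeros_like(g);k[165:240,225:285]=g[165:240,225:285]
W=onplane(np.argwhere(k)[:,::-1],.02)[:,:2]*1000
print('green all',cv2.minAreaRect(W.astype(np.float32)))
def a2(x,y): return (x+.5)/4-.5+175,(y+.5)/4-.5+165
K=onplane([a2(*a) for a in((274,32),(390,52),(350,266),(230,242))],.02)[:,:2]; print(K.round(4).tolist(),K.mean(0))
v=K[0]+K[1]-K[2]-K[3]; print('yaw fix',np.degrees(np.arctan2(v[1],v[0])),np.linalg.norm(v)/2)
print('ball',onplane(a2(273,267),.066)[0], 'cheeks',onplane([a2(284,62),a2(346,73)],.075)[:,:2].round(4).tolist())
s=eyes.grab_frame('scene'); cs=cloud(s)
ws=cs[200:280,345:430]
save('s1.png',cv2.resize(s['frame'][195:275,350:430],None,fx=7,fy=7,interpolation=cv2.INTER_CUBIC))
E
python3 g.py
```

```text
pillars [[0.7085, -0.0729], [0.6814, -0.3708], [0.3823, -0.3423], [0.4107, -0.0443]] C [ 0.5457 -0.2076]
yaw carousel -5.457732661568632 0.2998132733724454 x2 -5.43379287514585
Wtop [ 0.6528 -0.2143] r 0.1072 az -3.6
W2 [ 0.4871 -0.2929] r 0.1035 az -124.5
B1 [ 0.5914 -0.3014] r 0.1043 az -64.0
B2 [ 0.501 -0.112] r 0.1055 az 115.1
bar c [ 0.54273828 -0.20533344] yaw 0.47258560505855834 0.06050933869092648
green all ((555.0294799804688, 177.7675018310547), (95.6693115234375, 173.61585998535156), 78.17302703857422)
[[0.6508, 0.2063], [0.6325, 0.1119], [0.459, 0.1459], [0.4803, 0.2425]] [0.55564696 0.17664464]
yaw fix -11.548398345827223 0.17557007193417798
ball [0.45807962 0.20022355 0.066     ] cheeks [[0.6179, 0.1894], [0.6082, 0.141]]
```

View pics/s1.png

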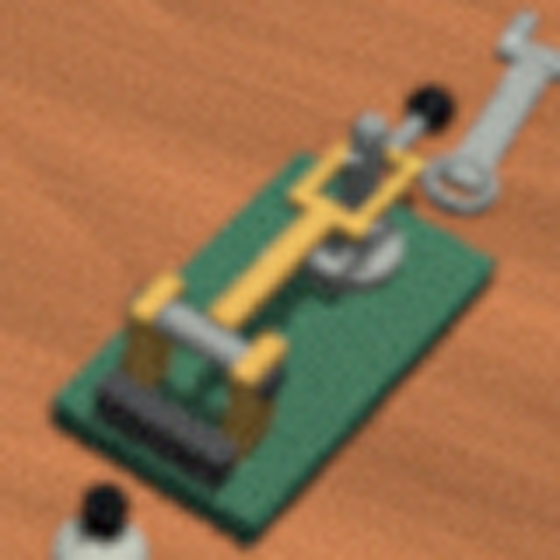

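```bash
cat > k.py <<'E'
from h import *
yaw=np.radians(-11.6); ux=np.array([np.cos(yaw),np.sin(yaw)]); uy=np.array([-ux[1],ux[0]]); o=np.array([.5555,.1768])
for n in('top','scene'):
    fs=[eyes.grab_frame(n) for _ in range(3)]; p=dict(fs[-1]); p['z_map']=np.median([f['z_map'] for f in fs],0); w=cloud(p); im=p['frame'].astype(int)
    r=w[...,:2]-o; X=r@ux; Y=r@uy; Z=w[...,2]; sel=(abs(X)<.13)&(abs(Y)<.07)
    b=sel&(Z>.012)&(Z<.028)&(im[...,1]>im[...,0]+15); print(n,'base x',np.nanpercentile(X[b],[.5,99.5]),'y',np.nanpercentile(Y[b],[.5,99.5]),'z',np.nanmedian(Z[b]))
    k=sel&(im.max(-1)<60)&(X<-.07); print(' ball',k.sum(),X[k].mean(),Y[k].mean(),Z[k].max(),np.sort(Z[k])[-8:].round(3))
    t=sel&(Z>.085)&(abs(Y)<.02)&(X<0); print(' shaft',t.sum(),X[t].mean(),Y[t].mean(),Z[t].max(), X[t].min(),X[t].max(),Y[t].min(),Y[t].max())
    c=sel&(Z>.055)&(X>.03); print(' cheek',c.sum(),X[c].min(),X[c].max(),Y[c].min(),Y[c].max(),Z[c].max())
    print(' proj ball/shaft/hinge/corners',proj(p,[np.r_[o+a*ux+e*uy,h] for a,e,h in((-.092,0,.066),(-.04,0,.1),(.07,0,.066),(.09,.05,.02),(.09,-.05,.02),(-.09,-.05,.02),(-.09,.05,.02))]).round(1).tolist())
E
python3 k.py
```

```text
top base x [-0.08773918  0.08514029] y [-0.04715914  0.04966566] z 0.019559349928866432
 ball 23 -0.10191602730414598 0.0004304609848676412 0.07760607888516713 [0.075 0.076 0.076 0.076 0.077 0.077 0.077 0.078]
 shaft 24 -0.049214318020617986 0.001950956055039592 0.1032294565903149 -0.056869272688554566 -0.03734546829765771 -0.004635711546833217 0.007394549786816868
 cheek 153 0.030840707009394962 0.072478931378998 -0.030695056548860684 0.03456886846076582 0.07756570622717285
 proj ball/shaft/hinge/corners [[244.4, 229.0], [246.0, 211.9], [254.5, 178.4], [242.7, 171.8], [272.8, 177.3], [262.1, 231.7], [231.7, 226.0]]
scene base x [-0.08763084  0.08891435] y [-0.0429185   0.05427681] z 0.020569780754955747
 ball 19 -0.09867948834778073 0.00738651310143537 0.07755744406809773 [0.076 0.076 0.076 0.076 0.077 0.077 0.078 0.078]
 shaft 37 -0.047625620291102795 0.006640060903231917 0.1025252730989491 -0.05688517617305501 -0.03682575800328381 -0.0017454690178187638 0.013291745277559377
 cheek 220 0.03028886910277294 0.07297217360080134 -0.028194579635390123 0.03784129629959994 0.07903428291580361
 proj ball/shaft/hinge/corners [[407.5, 212.0], [399.2, 213.8], [375.4, 245.2], [384.9, 269.7], [355.1, 251.1], [390.7, 215.3], [419.5, 231.2]]
```

Both cameras put the ball at about (0.458,0.200,0.066), the shaft at about (0.509,0.189) and the hinge at about (0.617,0.167). I'll move above the ball now.

Request:
{"api": "send_rows", "payload": {"plan": [[[0.57, -0.97, -0.13, 0, 0, 0.05, 0.6], [0.57, -0.97, -0.13, 0, 0, 0.05, 0.6], [0.57, -0.97, -0.13, 0, 0, 0.05, 0.6], [0.57, -0.97, -0.13, 0, 0, 0.05, 0.6], [0.57, -0.97, -0.13, 0, 0, 0.05, 0.6], [0.57, -0.97, -0.13, 0, 0, 0.05, 0.6], [0.57, -0.97, -0.13, 0, 0, 0.05, 0.6], [0.57, -0.97, -0.13, 0, 0, 0.05, 0.6]]]}}

```text
time: 2.3
tcp_pos: [0.2871, 0.4901, 0.2019]
orientation: [0.129, 0.992, 0.0, 0.0]
ft_force: [0.2, -1.3, -0.0]
opening: 0.6
grip_force: 0.0
```

Request:
{"api": "send_rows", "payload": {"plan": [[[0.57, -0.97, -0.13, 0, 0, 0.05, 0.6], [0.57, -0.97, -0.13, 0, 0, 0.05, 0.6], [0.57, -0.97, -0.13, 0, 0, 0.05, 0.6], [0.57, -0.97, -0.13, 0, 0, 0.05, 0.6], [0.57, -0.97, -0.13, 0, 0, 0.05, 0.6], [0.57, -0.97, -0.13, 0, 0, 0.05, 0.6], [0.57, -0.97, -0.13, 0, 0, 0.05, 0.6], [0.57, -0.97, -0.13, 0, 0, 0.05, 0.6]]]}}

```text
time: 3.1
tcp_pos: [0.3784, 0.335, 0.1812]
orientation: [0.112, 0.994, 0.0, 0.0]
ft_force: [0.2, 0.1, 0.4]
opening: 0.604
grip_force: 0.0
```

Request:
{"api": "send_rows", "payload": {"plan": [[[0.57, -0.97, -0.13, 0, 0, 0.05, 0.6], [0.57, -0.97, -0.13, 0, 0, 0.05, 0.6], [0.57, -0.97, -0.13, 0, 0, 0.05, 0.6], [0.57, -0.97, -0.13, 0, 0, 0.05, 0.6], [0.57, -0.97, -0.13, 0, 0, 0.05, 0.6], [0.57, -0.97, -0.13, 0, 0, 0.05, 0.6], [0.57, -0.97, -0.13, 0, 0, 0.05, 0.6], [0, 0, 0, 0, 0, 0, 0.6]]]}}

```text
time: 3.9
tcp_pos: [0.459, 0.1969, 0.1628]
orientation: [0.099, 0.995, -0.001, 0.0]
ft_force: [-0.7, 0.1, 0.2]
opening: 0.596
grip_force: 0.0
```

Request:
{"api": "send_rows", "payload": {"plan": [[[0, 0.15, -0.97, 0, 0, 0, 0.6], [0, 0, -0.97, 0, 0, 0, 0.6], [0, 0, -0.97, 0, 0, 0, 0.6], [0, 0, -0.97, 0, 0, 0, 0.6], [0, 0, -0.97, 0, 0, 0, 0.6], [0, 0, -0.9, 0, 0, 0, 0.6], [0, 0, 0, 0, 0, 0, 0.6]]]}}

```text
time: 4.6
tcp_pos: [0.4559, 0.2033, 0.0462]
orientation: [0.096, 0.995, -0.001, -0.002]
ft_force: [-0.4, -0.0, -0.2]
opening: 0.599
grip_force: 0.0
```

Request:
{"api": "send_rows", "payload": {"plan": [[[0, 0, 0, 0, 0, 0, 0], [0, 0, 0, 0, 0, 0, 0], [0, 0, 0, 0, 0, 0, 0], [0, 0, 0, 0, 0, 0, 0], [0, 0, 0, 0, 0, 0, 0], [0, 0, 0, 0, 0, 0, 0]]], "grip_force": 10}}

```text
time: 5.2
tcp_pos: [0.4576, 0.2006, 0.0484]
orientation: [0.097, 0.995, -0.001, -0.0]
ft_force: [-0.9, -6.5, 6.5]
opening: 0.236
grip_force: 10.0
```

```bash
python3 -c "
import numpy as np
t=np.linspace(0,1.77,19);h=-np.diff(np.cos(t))*.162/.02;v=np.diff(np.sin(t))*.162/.02
for a,b in zip(h,v):print([round(a*.98,2),round(-a*.2,2),round(b,2),0,0,0,0],end=',')"
```

```text
[np.float64(0.04), np.float64(-0.01), np.float64(0.8), 0, 0, 0, 0],[np.float64(0.11), np.float64(-0.02), np.float64(0.79), 0, 0, 0, 0],[np.float64(0.19), np.float64(-0.04), np.float64(0.77), 0, 0, 0, 0],[np.float64(0.26), np.float64(-0.05), np.float64(0.75), 0, 0, 0, 0],[np.float64(0.33), np.float64(-0.07), np.float64(0.72), 0, 0, 0, 0],[np.float64(0.4), np.float64(-0.08), np.float64(0.68), 0, 0, 0, 0],[np.float64(0.47), np.float64(-0.09), np.float64(0.64), 0, 0, 0, 0],[np.float64(0.52), np.float64(-0.11), np.float64(0.59), 0, 0, 0, 0],[np.float64(0.58), np.float64(-0.12), np.float64(0.53), 0, 0, 0, 0],[np.float64(0.63), np.float64(-0.13), np.float64(0.47), 0, 0, 0, 0],[np.float64(0.67), np.float64(-0.14), np.float64(0.41), 0, 0, 0, 0],[np.float64(0.71), np.float64(-0.14), np.float64(0.34), 0, 0, 0, 0],[np.float64(0.74), np.float64(-0.15), np.float64(0.27), 0, 0, 0, 0],[np.float64(0.76), np.float64(-0.15), np.float64(0.19), 0, 0, 0, 0],[np.float64(0.77), np.float64(-0.16), np.float64(0.12), 0, 0, 0, 0],[np.float64(0.78), np.float64(-0.16), np.float64(0.04), 0, 0, 0, 0],[np.float64(0.78), np.float64(-0.16), np.float64(-0.04), 0, 0, 0, 0],[np.float64(0.77), np.float64(-0.16), np.float64(-0.12), 0, 0, 0, 0],
```

Request:
{"api": "send_rows", "payload": {"plan": [[[0.04, -0.01, 0.8, 0, 0, 0, 0], [0.11, -0.02, 0.79, 0, 0, 0, 0], [0.19, -0.04, 0.77, 0, 0, 0, 0], [0.26, -0.05, 0.75, 0, 0, 0, 0], [0.33, -0.07, 0.72, 0, 0, 0, 0], [0.4, -0.08, 0.68, 0, 0, 0, 0], [0.47, -0.09, 0.64, 0, 0, 0, 0], [0.52, -0.11, 0.59, 0, 0, 0, 0], [0.58, -0.12, 0.53, 0, 0, 0, 0]]]}}

```text
time: 6.1
tcp_pos: [0.5145, 0.1885, 0.1734]
orientation: [0.097, 0.995, -0.002, -0.001]
ft_force: [-2.1, -5.5, -2.3]
opening: 0.241
grip_force: 10.0
```

Request:
{"api": "send_rows", "payload": {"plan": [[[0.63, -0.13, 0.47, 0, 0, 0, 0], [0.67, -0.14, 0.41, 0, 0, 0, 0], [0.71, -0.14, 0.34, 0, 0, 0, 0], [0.74, -0.15, 0.27, 0, 0, 0, 0], [0.76, -0.15, 0.19, 0, 0, 0, 0], [0.77, -0.16, 0.12, 0, 0, 0, 0], [0.78, -0.16, 0.04, 0, 0, 0, 0], [0.78, -0.16, -0.04, 0, 0, 0, 0], [0.77, -0.16, -0.12, 0, 0, 0, 0], [0, 0, 0, 0, 0, 0, 0]]]}}

```text
time: 7.1
tcp_pos: [0.6492, 0.16, 0.207]
orientation: [0.098, 0.995, -0.002, 0.0]
ft_force: [0.0, -6.9, 2.7]
opening: 0.238
grip_force: 10.0
```

Request:
{"api": "send_rows", "payload": {"plan": [[[0, 0, 0, 0, 0, 0, 0.6], [0, 0, 0, 0, 0, 0, 0.6], [0, 0, 0, 0, 0, 0, 0.6], [0, 0, 0.9, 0, 0, 0, 0.6], [0, 0, 0.9, 0, 0, 0, 0.6], [0, 0, 0.9, 0, 0, 0, 0.6], [0, 0, 0.5, 0, 0, 0, 0.6]]]}}

```text
time: 7.8
tcp_pos: [0.6482, 0.165, 0.2727]
orientation: [0.096, 0.995, 0.001, 0.001]
ft_force: [0.9, 0.8, 0.1]
opening: 0.595
grip_force: 0.0
```

```bash
cat > l.py <<'E'
from h import *
o=np.array([.5555,.1768]);yaw=np.radians(-11.6); ux=np.array([np.cos(yaw),np.sin(yaw)]); uy=np.array([-ux[1],ux[0]])
C=np.array([.5445,-.2065])
for n in('top','scene'):
    fs=[eyes.grab_frame(n) for _ in range(3)]; p=dict(fs[-1]); p['z_map']=np.median([f['z_map'] for f in fs],0); w=cloud(p); im=p['frame'].astype(int)
    r=w[...,:2]-o; X=r@ux; Y=r@uy; Z=w[...,2]
    s=(abs(X+.048)<.03)&(abs(Y)<.03)&(Z>.085)&(Z<.12); print(n,'shaft',s.sum(),w[s].mean(0).round(4),'rng',w[s].min(0).round(4),w[s].max(0).round(4),np.percentile(Z[s],80))
    t=s&(Z>.097);print(' top',t.sum(),w[t].mean(0).round(4))
    b=(np.hypot(*(w[...,:2]-C).transpose(2,0,1))<.05)&(Z>.092)&(Z<.11)&(im.max(-1)<90); q=w[b][:,:2]; c,(a,e),th=cv2.minAreaRect((q*1000).astype(np.float32)); u,sv,vt=np.linalg.svd(q-q.mean(0)); print(' bar',b.sum(),q.mean(0).round(4),c,a,e,th,'yaw',np.degrees(np.arctan2(vt[0,1],vt[0,0])), np.median(Z[b]))
    k=(X>.0)&(X<.2)&(abs(Y)<.05)&(Z>.2)&(Z<.245)&(im.max(-1)<60); print(' ball',k.sum(),w[k].mean(0) if k.any() else 0)
E
python3 l.py
```

```text
l.py:7: RuntimeWarning: Mean of empty slice.
  s=(abs(X+.048)<.03)&(abs(Y)<.03)&(Z>.085)&(Z<.12); print(n,'shaft',s.sum(),w[s].mean(0).round(4),'rng',w[s].min(0).round(4),w[s].max(0).round(4),np.percentile(Z[s],80))
  ret = um.true_divide(
Traceback (most recent call last):
  File "l.py", line 7, in <module>
    s=(abs(X+.048)<.03)&(abs(Y)<.03)&(Z>.085)&(Z<.12); print(n,'shaft',s.sum(),w[s].mean(0).round(4),'rng',w[s].min(0).round(4),w[s].max(0).round(4),np.percentile(Z[s],80))
                                                                                                           ~~~~~~~~^^^
ValueError: zero-size array to reduction operation minimum which has no identity
```

Request:
{"api": "send_rows", "payload": {"plan": [[[-0.27, -0.98, 0, 0, 0, 0, 0.6], [-0.27, -0.98, 0, 0, 0, 0, 0.6], [-0.27, -0.98, 0, 0, 0, 0, 0.6], [-0.27, -0.98, 0, 0, 0, 0, 0.6], [-0.27, -0.98, 0, 0, 0, 0, 0.6], [-0.27, -0.98, 0, 0, 0, 0, 0.6], [-0.27, -0.98, 0, 0, 0, 0, 0.6], [-0.27, -0.98, -0.4, 0, 0, 0, 0.6], [-0.27, -0.98, -0.4, 0, 0, 0, 0.6]]]}}

```text
time: 8.85
tcp_pos: [0.5989, -0.0141, 0.255]
orientation: [0.097, 0.995, 0.0, 0.0]
ft_force: [0.2, 0.3, -0.2]
opening: 0.598
grip_force: 0.0
```

```bash
python3 l.py
```

```text
top shaft 25 [0.508  0.1885 0.0966] rng [0.5009 0.1824 0.0867] [0.5201 0.195  0.1039] 0.10008978272270733
 top 13 [0.5071 0.1897 0.0999]
 bar 81 [ 0.5434 -0.2065] (543.8517456054688, -207.09815979003906) 58.96409606933594 14.290658950805664 3.965672254562378 yaw -177.54230001535038 0.09712696516632846
 ball 26 [0.64063502 0.15908434 0.23440479]
scene shaft 37 [0.5106 0.1926 0.0943] rng [0.5034 0.1857 0.0858] [0.5194 0.1999 0.1025] 0.0996223508119144
 top 13 [0.5078 0.193  0.0999]
 bar 67 [ 0.5489 -0.202 ] (546.7114868164062, -203.1944580078125) 58.037479400634766 13.429581642150879 2.386220693588257 yaw 2.3294125677077187 0.09727743085423413
 ball 41 [0.6480276  0.1639218  0.23159618]
```

Request:
{"api": "send_rows", "payload": {"plan": [[[-0.27, -0.96, -0.5, 0, 0, 0.27, 0.6], [-0.27, -0.96, -0.5, 0, 0, 0.27, 0.6], [-0.27, -0.96, -0.5, 0, 0, 0.27, 0.6], [-0.27, -0.96, -0.5, 0, 0, 0.27, 0.6], [-0.27, -0.96, -0.5, 0, 0, 0.27, 0.6], [-0.27, -0.96, -0.5, 0, 0, 0.27, 0.6], [-0.27, -0.96, -0.5, 0, 0, 0.27, 0.6], [-0.27, -0.96, -0.5, 0, 0, 0.27, 0.6], [-0.27, -0.96, -0.5, 0, 0, 0.27, 0.6], [-0.27, -0.96, -0.5, 0, 0, 0.27, 0.6]]]}}

```text
time: 10.15
tcp_pos: [0.5462, -0.2037, 0.1548]
orientation: [-0.023, 1.0, 0.0, 0.001]
ft_force: [-0.1, 0.8, 0.7]
opening: 0.598
grip_force: 0.0
```

Request:
{"api": "send_rows", "payload": {"plan": [[[0, 0, 0, 0, 0, 0, 0.5], [0, 0, -0.88, 0, 0, 0, 0.5], [0, 0, -0.88, 0, 0, 0, 0.5], [0, 0, -0.88, 0, 0, 0, 0.5], [0, 0, -0.88, 0, 0, 0, 0.5], [0, 0, 0, 0, 0, 0, 0.5]]]}}

```text
time: 10.75
tcp_pos: [0.5452, -0.2017, 0.083]
orientation: [-0.022, 1.0, 0.001, -0.001]
ft_force: [-0.7, 0.5, 0.3]
opening: 0.502
grip_force: 0.0
```

Request:
{"api": "send_rows", "payload": {"plan": [[[0, 0, 0, 0, 0, 0, 0], [0, 0, 0, 0, 0, 0, 0], [0, 0, 0, 0, 0, 0, 0], [0, 0, 0, 0, 0, 0, 0], [0, 0, 0, 0, 0, 0, 0]]], "grip_force": 12}}

```text
time: 11.25
tcp_pos: [0.5462, -0.2074, 0.0855]
orientation: [-0.02, 1.0, -0.002, 0.002]
ft_force: [1.9, -6.9, -0.6]
opening: 0.158
grip_force: 12.0
```

Request:
{"api": "send_rows", "payload": {"plan": [[[0, -0.18, 0, 0, 0, -0.9, 0], [0, 0, 0, 0, 0, -0.9, 0], [0, 0, 0, 0, 0, -0.9, 0], [0, 0, 0, 0, 0, -0.9, 0], [0, 0, 0, 0, 0, -0.9, 0], [0, 0, 0, 0, 0, -0.9, 0], [0, 0, 0, 0, 0, -0.9, 0]]]}}

```text
time: 11.95
tcp_pos: [0.546, -0.2077, 0.0854]
orientation: [0.253, 0.968, 0.0, 0.001]
ft_force: [-0.8, 1.1, 3.6]
opening: 0.159
grip_force: 12.0
```

Request:
{"api": "send_rows", "payload": {"plan": [[[0, 0, 0, 0, 0, -0.9, 0], [0, 0, 0, 0, 0, -0.9, 0], [0, 0, 0, 0, 0, -0.9, 0], [0, 0, 0, 0, 0, -0.9, 0], [0, 0, 0, 0, 0, -0.9, 0], [0, 0, 0, 0, 0, -0.9, 0], [0, 0, 0, 0, 0, -0.5, 0], [0, 0, 0, 0, 0, 0, 0], [0, 0, 0, 0, 0, 0, 0]]]}}

```text
time: 12.85
tcp_pos: [0.5458, -0.2079, 0.0854]
orientation: [0.489, 0.872, 0.0, 0.001]
ft_force: [-0.6, 1.6, 6.2]
opening: 0.157
grip_force: 12.0
```

Request:
{"api": "send_rows", "payload": {"plan": [[[0, 0, 0, 0, 0, 0, 0.5], [0, 0, 0, 0, 0, 0, 0.5], [0, 0, 0.9, 0, 0, 0, 0.5], [0, 0, 0.9, 0, 0, 0, 0.5], [0, 0, 0.9, 0, 0, 0, 0.5], [0, 0, 0.9, 0, 0, 0, 0.5]]]}}

```text
time: 13.45
tcp_pos: [0.5451, -0.2079, 0.157]
orientation: [0.489, 0.872, -0.0, -0.0]
ft_force: [0.9, -0.2, 0.2]
opening: 0.501
grip_force: 0.0
```

Request:
{"api": "send_rows", "payload": {"plan": [[[0, 0.98, 0.4, 0, 0, 0, 0.6], [0, 0.98, 0.4, 0, 0, 0, 0.6], [0, 0.98, 0.4, 0, 0, 0, 0.6], [0, 0.98, 0.4, 0, 0, 0, 0.6], [0, 0.98, 0, 0, 0, 0, 0.6], [0, 0.98, 0, 0, 0, 0, 0.6], [0, 0.98, 0, 0, 0, 0, 0.6], [0, 0.98, 0, 0, 0, 0, 0.6]]]}}

```text
time: 14.25
tcp_pos: [0.5451, -0.0503, 0.1884]
orientation: [0.489, 0.872, 0.0, -0.0]
ft_force: [-0.4, -0.0, 0.4]
opening: 0.6
grip_force: 0.0
```

```bash
cat > c.py <<'E'
import sys
from h import *
n=sys.argv[1]
fs=[eyes.grab_frame('top') for _ in range(6)]; p=fs[-1]
im=np.mean([f['frame'].astype(float) for f in fs],0).astype(np.uint8)
ss=[eyes.grab_frame('scene') for _ in range(3)]; sm=np.mean([f['frame'].astype(float) for f in ss],0).astype(np.uint8)
a,b=315,145
A=cv2.resize(im[b:b+115,a:a+115],(575,575),interpolation=cv2.INTER_CUBIC)
u,v=proj(ss[-1],[.4405,-.198,.045])[0].astype(int); print('scene window px',u,v)
B=cv2.resize(sm[v-20:v+20,u-20:u+20],(220,220),interpolation=cv2.INTER_CUBIC)
out=np.zeros((575,800,3),np.uint8); out[:,:575]=A; out[:220,578:798]=B
u2,v2=proj(p,[.4405,-.198,.045])[0]; u2=int(u2);v2=int(v2); print('top window px',u2,v2)
out[240:460,578:798]=cv2.resize(im[v2-10:v2+12,u2-11:u2+11],(220,220),interpolation=cv2.INTER_CUBIC)
save(n,out)
f,M,t=cam(p)
hsv=cv2.cvtColor(im,cv2.COLOR_RGB2HSV); Y=((hsv[...,0]>15)&(hsv[...,0]<32)&(hsv[...,1]>70)).astype(np.uint8); Y[:145]=0;Y[260:]=0;Y[:,:315]=0;Y[:,430:]=0
k,l,s,c=cv2.connectedComponentsWithStats(Y)
for i in range(1,k):
    if s[i,4]>40:
        x=s[i,0]+(s[i,2]-1)/2; y=s[i,1]+(s[i,3]-1)/2
        d=M@[(x-p['cx'])/f,(y-p['cy'])/f,1]; q=t+d*((.042-t[2])/d[2]); r=q[:2]-[.546,-.2078]
        print(s[i],(round(x,1),round(y,1)),q[:2].round(4),'r',np.hypot(*r).round(4),'az',np.degrees(np.arctan2(r[1],r[0])).round(1))
E
python3 c.py c1.png
```

```text
scene window px 295 170
top window px 369 234
[394 180  15  15 143] (np.float64(401.0), np.float64(187.0)) [ 0.5905 -0.3032] r 0.1053 az -65.0
[392 213  15  15 167] (np.float64(399.0), np.float64(220.0)) [ 0.4847 -0.2928] r 0.1047 az -125.8
[363 227  15  15 148] (np.float64(370.0), np.float64(234.0)) [ 0.4422 -0.199 ] r 0.1042 az 175.1
```

View pics/c1.png

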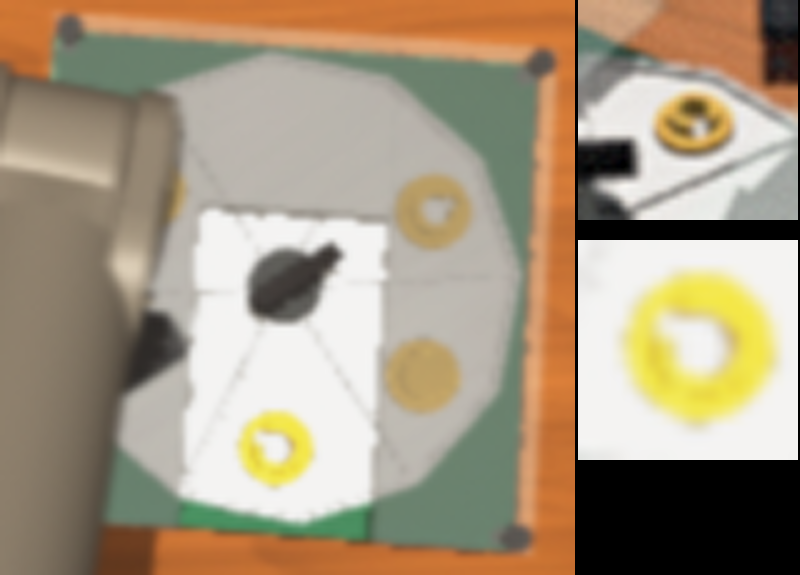

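Request:
{"api": "send_rows", "payload": {"plan": [[[-0.57, -0.83, -0.3, 0, 0, -0.97, 0.6], [-0.57, -0.83, -0.3, 0, 0, -0.97, 0.6], [-0.57, -0.83, -0.3, 0, 0, -0.97, 0.6], [-0.57, -0.83, -0.3, 0, 0, -0.97, 0.6], [-0.57, -0.83, -0.3, 0, 0, -0.97, 0.6], [-0.57, -0.83, -0.3, 0, 0, -0.97, 0.6], [-0.57, -0.83, -0.3, 0, 0, -0.97, 0.6], [-0.57, -0.83, -0.3, 0, 0, -0.97, 0.6], [-0.57, -0.83, -0.3, 0, 0, -0.97, 0.6]]]}}

```text
time: 15.6
tcp_pos: [0.4419, -0.2018, 0.1341]
orientation: [0.78, 0.625, 0.0, 0.0]
ft_force: [0.6, -0.6, 0.4]
opening: 0.603
grip_force: 0.0
```

Request:
{"api": "send_rows", "payload": {"plan": [[[0, 0, 0, 0, 0, -0.97, 0.6], [0, 0, 0, 0, 0, -0.97, 0.6], [0, 0, 0, 0, 0, -0.97, 0.6], [0, 0, 0, 0, 0, -0.97, 0.6], [0, 0, 0, 0, 0, -0.9, 0.6], [0, 0, 0, 0, 0, 0, 0.6], [0, 0, 0, 0, 0, 0, 0.6]]]}}

```text
time: 16.3
tcp_pos: [0.4424, -0.201, 0.1343]
orientation: [0.891, 0.453, -0.0, 0.0]
ft_force: [0.2, 0.3, 0.0]
opening: 0.6
grip_force: 0.0
```

```bash
python3 -c "
from h import *
s=monitor.state();print(np.round(s['tcp_pos'],4),np.round(s['joints'],2),np.round(s['orientation'],3))"
```

```text
[ 0.4424 -0.201   0.1343] [-0.44  0.41  0.92  2.13 -0.45  0.81  0.13] [ 0.891  0.453 -0.     0.   ]
```

Request:
{"api": "send_rows", "payload": {"plan": [[[0, 0.1, -0.9, 0, 0, 0, 0.6], [0, 0, -0.9, 0, 0, 0, 0.6], [0, 0, -0.9, 0, 0, 0, 0.6], [0, 0, -0.9, 0, 0, 0, 0.6], [0, 0, -0.9, 0, 0, 0, 0.6], [0, 0, 0, 0, 0, 0, 0.6]]]}}

```text
time: 16.9
tcp_pos: [0.4413, -0.1983, 0.0429]
orientation: [0.891, 0.453, -0.001, -0.001]
ft_force: [0.2, -0.6, -0.5]
opening: 0.598
grip_force: 0.0
```

Request:
{"api": "send_rows", "payload": {"plan": [[[0, 0, 0, 0, 0, 0, 0.2], [0, 0, 0, 0, 0, 0, 0.2], [0, 0, 0, 0, 0, 0, 0.2], [0, 0, 0, 0, 0, 0, 0.2], [0, 0, 0, 0, 0, 0, 0.2]]], "grip_force": 20}}

```text
time: 17.4
tcp_pos: [0.4432, -0.1986, 0.0452]
orientation: [0.892, 0.453, 0.001, 0.0]
ft_force: [-0.8, 1.2, 6.0]
opening: 0.36
grip_force: 20.0
```

Request:
{"api": "send_rows", "payload": {"plan": [[[0, 0, 0.9, 0, 0, 0, 0.2], [0, 0, 0.95, 0, 0, 0, 0.2], [0, 0, 0.95, 0, 0, 0, 0.2], [0, 0, 0.95, 0, 0, 0, 0.2], [0, 0, 0.95, 0, 0, 0, 0.2], [0, 0, 0, 0, 0, 0, 0.2]]]}}

```text
time: 18.0
tcp_pos: [0.444, -0.1989, 0.1402]
orientation: [0.891, 0.453, 0.002, 0.001]
ft_force: [0.0, 0.6, -1.3]
opening: 0.362
grip_force: 20.0
```

Request:
{"api": "send_rows", "payload": {"plan": [[[0.16, 0.97, 0, 0, 0, -0.65, 0.2], [0.16, 0.97, 0, 0, 0, -0.65, 0.2], [0.16, 0.97, 0, 0, 0, -0.65, 0.2], [0.16, 0.97, 0, 0, 0, -0.65, 0.2], [0.16, 0.97, 0, 0, 0, -0.65, 0.2], [0.16, 0.97, 0, 0, 0, -0.65, 0.2], [0.16, 0.97, 0, 0, 0, -0.65, 0.2], [0.16, 0.97, 0, 0, 0, -0.65, 0.2], [0.16, 0.97, 0, 0, 0, -0.65, 0.2], [0.16, 0.97, 0, 0, 0, -0.65, 0.2]]]}}

```text
time: 19.0
tcp_pos: [0.4742, -0.0036, 0.1376]
orientation: [0.983, 0.184, -0.0, 0.0]
ft_force: [0.2, 0.3, -0.5]
opening: 0.357
grip_force: 20.0
```

Request:
{"api": "send_rows", "payload": {"plan": [[[0.16, 0.97, 0, 0, 0, -0.65, 0.2], [0.16, 0.97, 0, 0, 0, -0.65, 0.2], [0.16, 0.97, 0, 0, 0, -0.65, 0.2], [0.16, 0.97, 0, 0, 0, -0.65, 0.2], [0.16, 0.97, 0, 0, 0, -0.65, 0.2], [0.16, 0.97, 0, 0, 0, -0.65, 0.2], [0.16, 0.97, 0, 0, 0, -0.65, 0.2], [0.16, 0.97, 0, 0, 0, -0.65, 0.2], [0.16, 0.97, 0, 0, 0, -0.65, 0.2], [0, 0, 0, 0, 0, 0, 0.2]]]}}

```text
time: 20.0
tcp_pos: [0.5033, 0.1728, 0.137]
orientation: [0.998, -0.067, -0.0, 0.001]
ft_force: [0.6, -0.7, 0.2]
opening: 0.358
grip_force: 20.0
```

```bash
cat > w.py <<'E'
from h import *
s=monitor.state();print(np.round(s['tcp_pos'],4),np.round(s['joints'],2),np.round(s['orientation'],3),s['opening'])
R0=R.from_quat(s['orientation']).as_matrix(); print('tool y az',np.degrees(np.arctan2(R0[1,1],R0[0,1])))
T=np.array(s['tcp_pos'])
for n in('top','scene'):
    p=eyes.grab_frame(n); w=cloud(p); im=p['frame']; hsv=cv2.cvtColor(im,cv2.COLOR_RGB2HSV); Y=(hsv[...,0]>15)&(hsv[...,0]<32)&(hsv[...,1]>70)
    k=Y&(np.hypot(w[...,0]-T[0],w[...,1]-T[1])<.035)&(abs(w[...,2]-T[2])<.03)
    if k.any(): print(n,k.sum(),w[k].min(0).round(4),w[k].max(0).round(4))
    u,v=proj(p,T)[0].astype(int)
    if n=='scene': save('w%d.png'%int(s['time']*10),cv2.resize(im[v-30:v+40,u-40:u+40],None,fx=7,fy=7,interpolation=cv2.INTER_CUBIC))
E
python3 w.py; ls pics
```

```text
[0.5033 0.1728 0.137 ] [-1.3   0.68  1.22  2.03 -0.77  1.   -1.39] [ 0.998 -0.067 -0.     0.001] 0.35785116143698537
tool y az -97.65324453154452
scene 167 [0.4873 0.1507 0.1241] [0.5284 0.1967 0.1551]
a1.png
b1.png
c1.png
s1.png
scene0.png
top0.png
w200.png
```

Request:
{"api": "send_rows", "payload": {"plan": [[[0.22, 0.88, 0, 0, 0, -0.8, 0.2], [0, 0, 0, 0, 0, 0, 0.2], [0, 0, -0.4, 0, 0, 0, 0.2], [0, 0, -0.4, 0, 0, 0, 0.2], [0, 0, -0.3, 0, 0, 0, 0.2], [0, 0, 0, 0, 0, 0, 0.2]]]}}

```text
time: 20.7
tcp_pos: [0.507, 0.1869, 0.1154]
orientation: [0.995, -0.104, -0.001, 0.0]
ft_force: [-0.1, -0.4, -0.9]
opening: 0.356
grip_force: 20.0
```

Request:
{"api": "send_rows", "payload": {"plan": [[[0, 0, -0.2, 0, 0, 0, 0.2], [0, 0, -0.2, 0, 0, 0, 0.2], [0, 0, 0, 0, 0, 0, 0.2]]]}}

```text
time: 21.0
tcp_pos: [0.5077, 0.1879, 0.1081]
orientation: [0.995, -0.103, -0.0, -0.0]
ft_force: [-0.1, 0.7, -1.2]
opening: 0.361
grip_force: 20.0
```

Request:
{"api": "send_rows", "payload": {"plan": [[[0, 0.1, -0.15, 0, 0, 0, 0.2], [0, 0, -0.15, 0, 0, 0, 0.2], [0, 0, 0, 0, 0, 0, 0.2]]]}}

```text
time: 21.3
tcp_pos: [0.5076, 0.1897, 0.1021]
orientation: [0.995, -0.103, -0.0, 0.0]
ft_force: [0.6, 0.5, -1.0]
opening: 0.36
grip_force: 20.0
```

Request:
{"api": "send_rows", "payload": {"plan": [[[0, 0, -0.15, 0, 0, 0, 0.2], [0, 0, -0.15, 0, 0, 0, 0.2], [0, 0, 0, 0, 0, 0, 0.2]]]}}

```text
time: 21.6
tcp_pos: [0.5076, 0.1896, 0.0961]
orientation: [0.995, -0.104, -0.0, 0.0]
ft_force: [0.4, 0.1, -1.7]
opening: 0.362
grip_force: 20.0
```

Request:
{"api": "send_rows", "payload": {"plan": [[[0, 0, -0.4, 0, 0, 0, 0.2], [0, 0, -0.4, 0, 0, 0, 0.2], [0, 0, -0.4, 0, 0, 0, 0.2], [0, 0, 0, 0, 0, 0, 0.2]]]}}

```text
time: 22.0
tcp_pos: [0.5071, 0.1895, 0.0712]
orientation: [0.995, -0.104, -0.001, 0.001]
ft_force: [0.4, -0.3, -0.7]
opening: 0.362
grip_force: 20.0
```

Request:
{"api": "send_rows", "payload": {"plan": [[[0, 0, -0.4, 0, 0, 0, 0.2], [0, 0, -0.4, 0, 0, 0, 0.2], [0, 0, -0.3, 0, 0, 0, 0.2], [0, 0, -0.2, 0, 0, 0, 0.2], [0, 0, 0, 0, 0, 0, 0.2]]]}}

```text
time: 22.5
tcp_pos: [0.5076, 0.1896, 0.0459]
orientation: [0.995, -0.104, -0.0, 0.0]
ft_force: [-0.4, -0.6, -0.2]
opening: 0.361
grip_force: 20.0
```

Request:
{"api": "send_rows", "payload": {"plan": [[[0, 0, -0.1, 0, 0, 0, 0.2], [0, 0, 0, 0, 0, 0, 0.6], [0, 0, 0, 0, 0, 0, 0.6], [0, 0, 0.4, 0, 0, 0, 0.6], [0, 0, 0.95, 0, 0, 0, 0.6], [0, 0, 0.95, 0, 0, 0, 0.6], [0, 0, 0.95, 0, 0, 0, 0.6], [0, 0, 0.95, 0, 0, 0, 0.6], [0, 0, 0.95, 0, 0, 0, 0.6], [0, 0, 0.95, 0, 0, 0, 0.6]]]}}

```text
time: 23.5
tcp_pos: [0.5079, 0.1895, 0.1679]
orientation: [0.995, -0.104, 0.0, -0.0]
ft_force: [0.9, 0.1, -0.1]
opening: 0.602
grip_force: 0.0
```

Request:
{"api": "send_rows", "payload": {"plan": [[[0.1, -0.97, 0, 0, 0, 0.8, 0.6], [0.1, -0.97, 0, 0, 0, 0.8, 0.6], [0.1, -0.97, 0, 0, 0, 0.8, 0.6], [0.1, -0.97, 0, 0, 0, 0.8, 0.6], [0.1, -0.97, 0, 0, 0, 0.8, 0.6], [0.1, -0.97, 0, 0, 0, 0.8, 0.6], [0.1, -0.97, 0, 0, 0, 0.8, 0.6], [0.1, -0.97, 0, 0, 0, 0.8, 0.6], [0.1, -0.97, 0, 0, 0, 0.8, 0.6]]]}}

```text
time: 24.4
tcp_pos: [0.5259, 0.014, 0.1672]
orientation: [0.978, 0.21, 0.0, -0.0]
ft_force: [0.0, -0.3, 0.8]
opening: 0.606
grip_force: 0.0
```

```bash
cat > v.py <<'E'
import sys
from h import *
s=monitor.state();print(np.round(s['tcp_pos'],4),np.round(s['joints'],2),np.round(s['orientation'],3))
o=[]
for n in('top','scene'):
    p=eyes.grab_frame(n); u,v=proj(p,[.508,.19,.05])[0].astype(int); w=cloud(p); r=w[v-15:v+15,u-15:u+15]; im=p['frame'][v-15:v+15,u-15:u+15]
    hsv=cv2.cvtColor(im,cv2.COLOR_RGB2HSV); Y=(hsv[...,0]>15)&(hsv[...,0]<32)&(hsv[...,1]>70)&(r[...,2]<.09)
    print(n,Y.sum(),(np.nanmin(r[Y],0).round(4),np.nanmax(r[Y],0).round(4)) if Y.any() else '')
    h=r[Y][:,2]; print('  z hist',np.histogram(h,np.arange(.02,.09,.005))[0])
    o.append(cv2.resize(im,(390,390),interpolation=cv2.INTER_CUBIC))
save(sys.argv[1],np.hstack(o))
E
python3 v.py v1.png
```

```text
[0.5259 0.014  0.1672] [-0.97  0.51  1.1   2.01 -0.56  0.96 -0.73] [ 0.978  0.21   0.    -0.   ]
top 171 (array([ 0.4667,  0.1682, -0.006 ]), array([0.5603, 0.2468, 0.0889]))
  z hist [ 9  2 18 51 28 29  7  0  3  0  2  1  0]
scene 187 (array([ 0.4429,  0.14  , -0.0007]), array([0.5331, 0.2193, 0.0691]))
  z hist [ 8  2 14 64 39 29 12  2  3  1  0  0  0]
```

View pics/v1.png

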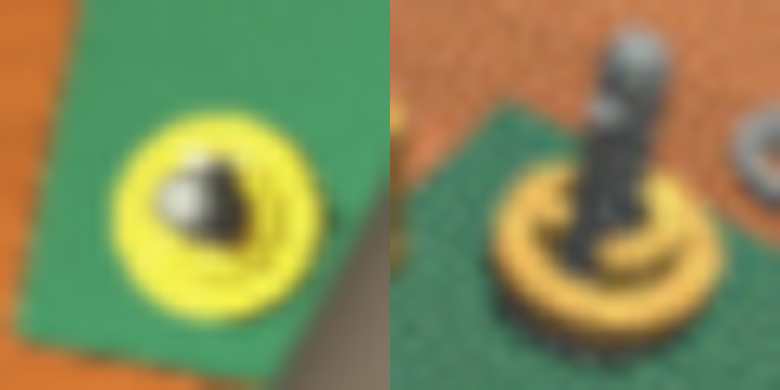

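Request:
{"api": "send_rows", "payload": {"plan": [[[0.1, -0.92, 0, 0, 0, 0.97, 0.5], [0.1, -0.92, 0, 0, 0, 0.97, 0.5], [0.1, -0.92, 0, 0, 0, 0.97, 0.5], [0.1, -0.92, 0, 0, 0, 0.97, 0.5], [0.1, -0.92, 0, 0, 0, 0.97, 0.5], [0.1, -0.92, 0, 0, 0, 0.97, 0.5], [0.1, -0.92, 0, 0, 0, 0.97, 0.5], [0.1, -0.92, 0, 0, 0, 0.97, 0.5], [0.1, -0.92, 0, 0, 0, 0.97, 0.5], [0.1, -0.92, 0, 0, 0, 0.97, 0.5]]]}}

```text
time: 25.5
tcp_pos: [0.5462, -0.1686, 0.1666]
orientation: [0.805, 0.593, 0.0, -0.0]
ft_force: [0.2, -0.6, -0.1]
opening: 0.499
grip_force: 0.0
```

Request:
{"api": "send_rows", "payload": {"plan": [[[0, -0.92, 0, 0, 0, 0.97, 0.5], [0, -0.92, 0, 0, 0, 0.97, 0.5], [0, 0, 0, 0, 0, 0.97, 0.5], [0, 0, 0, 0, 0, 0.97, 0.5], [0, 0, 0, 0, 0, 0.97, 0.5], [0, 0, 0, 0, 0, 0.97, 0.5], [0, 0, 0, 0, 0, 0.97, 0.5], [0, 0, 0, 0, 0, 0.97, 0.5], [0, 0, 0, 0, 0, 0.97, 0.5], [0, 0, 0, 0, 0, 0.97, 0.5]]]}}

```text
time: 26.5
tcp_pos: [0.5461, -0.2048, 0.1666]
orientation: [0.491, 0.871, -0.0, -0.0]
ft_force: [0.3, 0.4, -0.0]
opening: 0.502
grip_force: 0.0
```

Request:
{"api": "send_rows", "payload": {"plan": [[[0, 0, 0, 0, 0, 0, 0.5], [0, 0, 0, 0, 0, 0, 0.5]]]}}

```text
time: 26.7
tcp_pos: [0.5461, -0.2052, 0.1666]
orientation: [0.493, 0.87, 0.0, -0.0]
ft_force: [-0.9, 0.2, 0.2]
opening: 0.499
grip_force: 0.0
```

Request:
{"api": "send_rows", "payload": {"plan": [[[0, -0.13, -0.82, 0, 0, 0, 0.5], [0, 0, -0.82, 0, 0, 0, 0.5], [0, 0, -0.82, 0, 0, 0, 0.5], [0, 0, -0.82, 0, 0, 0, 0.5], [0, 0, -0.82, 0, 0, 0, 0.5], [0, 0, 0, 0, 0, 0, 0], [0, 0, 0, 0, 0, 0, 0], [0, 0, 0, 0, 0, 0, 0], [0, 0, 0, 0, 0, 0, 0], [0, 0, 0, 0, 0, 0, 0]]], "grip_force": 12}}

```text
time: 27.7
tcp_pos: [0.5463, -0.2086, 0.0853]
orientation: [0.492, 0.871, 0.0, 0.001]
ft_force: [-1.1, 0.3, 3.2]
opening: 0.156
grip_force: 12.0
```

Request:
{"api": "send_rows", "payload": {"plan": [[[0, 0, 0, 0, 0, -0.9, 0], [0, 0, 0, 0, 0, -0.9, 0], [0, 0, 0, 0, 0, -0.9, 0], [0, 0, 0, 0, 0, -0.9, 0], [0, 0, 0, 0, 0, -0.9, 0], [0, 0, 0, 0, 0, -0.9, 0], [0, 0, 0, 0, 0, -0.9, 0], [0, 0, 0, 0, 0, -0.9, 0], [0, 0, 0, 0, 0, -0.9, 0], [0, 0, 0, 0, 0, -0.9, 0]]]}}

```text
time: 28.7
tcp_pos: [0.5453, -0.2088, 0.0853]
orientation: [0.789, 0.615, -0.0, -0.0]
ft_force: [-4.3, -0.2, 7.0]
opening: 0.16
grip_force: 12.0
```

Request:
{"api": "send_rows", "payload": {"plan": [[[0, 0, 0, 0, 0, -0.94, 0], [0, 0, 0, 0, 0, -0.94, 0], [0, 0, 0, 0, 0, -0.94, 0], [0, 0, 0, 0, 0, -0.94, 0], [0, 0, 0, 0, 0, -0.94, 0], [0, 0, 0, 0, 0, -0.94, 0], [0, 0, 0, 0, 0, -0.94, 0], [0, 0, 0, 0, 0, -0.94, 0], [0, 0, 0, 0, 0, -0.94, 0], [0, 0, 0, 0, 0, -0.94, 0]]]}}

```text
time: 29.7
tcp_pos: [0.5445, -0.2081, 0.0853]
orientation: [0.968, 0.25, -0.001, -0.001]
ft_force: [-6.5, 2.5, 11.0]
opening: 0.16
grip_force: 12.0
```

Request:
{"api": "send_rows", "payload": {"plan": [[[0, 0, 0, 0, 0, -0.94, 0], [0, 0, 0, 0, 0, -0.94, 0], [0, 0, 0, 0, 0, -0.94, 0], [0, 0, 0, 0, 0, -0.94, 0], [0, 0, 0, 0, 0, -0.94, 0], [0, 0, 0, 0, 0, -0.94, 0], [0, 0, 0, 0, 0, 0, 0], [0, 0, 0, 0, 0, 0, 0]]]}}

```text
time: 30.5
tcp_pos: [0.5446, -0.2075, 0.0852]
orientation: [1.0, 0.008, -0.001, -0.001]
ft_force: [-7.0, 4.0, 10.5]
opening: 0.158
grip_force: 12.0
```

Request:
{"api": "send_rows", "payload": {"plan": [[[0, 0, 0, 0, 0, 0, 0.5], [0, 0, 0, 0, 0, 0, 0.5], [0, 0, 0.9, 0, 0, 0, 0.5], [0, 0, 0.9, 0, 0, 0, 0.5], [0, 0, 0.9, 0, 0, 0, 0.5], [0, 0, 0.9, 0, 0, 0, 0.5]]]}}

```text
time: 31.1
tcp_pos: [0.5462, -0.2086, 0.1588]
orientation: [1.0, 0.008, 0.001, 0.0]
ft_force: [-0.8, -1.1, -0.3]
opening: 0.497
grip_force: 0.0
```

Request:
{"api": "send_rows", "payload": {"plan": [[[0, 0.98, 0.4, 0, 0, 0, 0.6], [0, 0.98, 0.4, 0, 0, 0, 0.6], [0, 0.98, 0.4, 0, 0, 0, 0.6], [0, 0.98, 0.4, 0, 0, 0, 0.6], [0, 0.98, 0, 0, 0, 0, 0.6], [0, 0.98, 0, 0, 0, 0, 0.6], [0, 0.98, 0, 0, 0, 0, 0.6], [0, 0.98, 0, 0, 0, 0, 0.6]]]}}

```text
time: 31.9
tcp_pos: [0.5461, -0.0507, 0.1898]
orientation: [1.0, 0.008, 0.001, -0.0]
ft_force: [0.3, 0.3, -0.5]
opening: 0.599
grip_force: 0.0
```

```bash
python3 c.py c2.png
```

```text
scene window px 295 170
top window px 369 234
[394 181  15  15 167] (np.float64(401.0), np.float64(188.0)) [ 0.5872 -0.3031] r 0.1038 az -66.6
[335 209  15  14 164] (np.float64(342.0), np.float64(215.5)) [ 0.5028 -0.1116] r 0.1055 az 114.2
[363 228  15  15 145] (np.float64(370.0), np.float64(235.0)) [ 0.439  -0.1989] r 0.1074 az 175.2
```

View pics/c2.png

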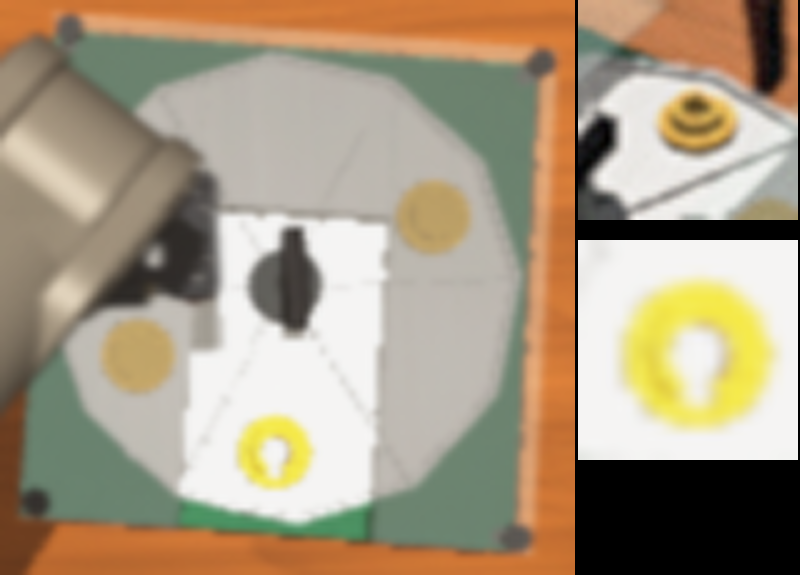

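Only two wheels are present. The second is at the window, at about (0.440,-0.199), with its slot pointing toward the robot (azimuth about 176°).

Request:
{"api": "send_rows", "payload": {"plan": [[[-0.58, -0.82, -0.31, 0, 0, -0.11, 0.6], [-0.58, -0.82, -0.31, 0, 0, -0.11, 0.6], [-0.58, -0.82, -0.31, 0, 0, -0.11, 0.6], [-0.58, -0.82, -0.31, 0, 0, -0.11, 0.6], [-0.58, -0.82, -0.31, 0, 0, -0.11, 0.6], [-0.58, -0.82, -0.31, 0, 0, -0.11, 0.6], [-0.58, -0.82, -0.31, 0, 0, -0.11, 0.6], [-0.58, -0.82, -0.31, 0, 0, -0.11, 0.6], [-0.58, -0.82, -0.31, 0, 0, -0.11, 0.6], [0, 0, 0, 0, 0, 0, 0.6]]]}}

```text
time: 33.35
tcp_pos: [0.4379, -0.2018, 0.1321]
orientation: [0.999, -0.039, -0.001, -0.0]
ft_force: [-0.4, 0.8, 0.8]
opening: 0.601
grip_force: 0.0
```

```bash
python3 -c "
from h import *
s=monitor.state();print(np.round(s['tcp_pos'],4),np.round(s['joints'],2),np.round(s['orientation'],3))"
```

```text
[ 0.4379 -0.2018  0.1321] [-0.61  0.6   1.24  2.14 -0.73  0.93 -0.59] [ 0.999 -0.039 -0.001 -0.   ]
```

Correct by about +2 mm in x and +3 mm in y, then descend and grip.

Request:
{"api": "send_rows", "payload": {"plan": [[[0.1, 0.14, -0.9, 0, 0, 0, 0.6], [0, 0, -0.9, 0, 0, 0, 0.6], [0, 0, -0.9, 0, 0, 0, 0.6], [0, 0, -0.9, 0, 0, 0, 0.6], [0, 0, -0.82, 0, 0, 0, 0.6], [0, 0, 0, 0, 0, 0, 0.6]]]}}

```text
time: 33.95
tcp_pos: [0.4422, -0.1957, 0.0429]
orientation: [0.999, -0.035, -0.001, -0.001]
ft_force: [-1.0, -0.1, 0.1]
opening: 0.6
grip_force: 0.0
```

Request:
{"api": "send_rows", "payload": {"plan": [[[0, 0, 0, 0, 0, 0, 0.2], [0, 0, 0, 0, 0, 0, 0.2], [0, 0, 0, 0, 0, 0, 0.2], [0, 0, 0, 0, 0, 0, 0.2], [0, 0, 0, 0, 0, 0, 0.2]]], "grip_force": 20}}

```text
time: 34.45
tcp_pos: [0.444, -0.1965, 0.0449]
orientation: [0.999, -0.035, 0.001, 0.0]
ft_force: [-1.4, 0.7, 7.5]
opening: 0.358
grip_force: 20.0
```

Request:
{"api": "send_rows", "payload": {"plan": [[[0, 0, 0, 0, 0, 0, 0.5], [0, 0, 0, 0, 0, 0, 0.5], [-0.13, 0, 0, 0, 0, 0, 0.5], [0, 0, 0, 0, 0, 0, 0.2], [0, 0, 0, 0, 0, 0, 0.2], [0, 0, 0, 0, 0, 0, 0.2], [0, 0, 0, 0, 0, 0, 0.2]]]}}

```text
time: 35.15
tcp_pos: [0.4408, -0.1963, 0.0442]
orientation: [0.999, -0.035, -0.0, 0.0]
ft_force: [-0.3, 0.5, -0.7]
opening: 0.359
grip_force: 20.0
```

Request:
{"api": "send_rows", "payload": {"plan": [[[0, 0, 0.9, 0, 0, 0, 0.2], [0, 0, 0.95, 0, 0, 0, 0.2], [0, 0, 0.95, 0, 0, 0, 0.2], [0, 0, 0.95, 0, 0, 0, 0.2], [0, 0, 0.95, 0, 0, 0, 0.2], [0, 0, 0, 0, 0, 0, 0.2]]]}}

```text
time: 35.75
tcp_pos: [0.4421, -0.1969, 0.1397]
orientation: [0.999, -0.035, 0.002, 0.0]
ft_force: [-0.3, 0.2, -0.5]
opening: 0.362
grip_force: 20.0
```

Request:
{"api": "send_rows", "payload": {"plan": [[[0.16, 0.95, 0, 0, 0, 0.955, 0.2], [0.16, 0.95, 0, 0, 0, 0.955, 0.2], [0.16, 0.95, 0, 0, 0, 0.955, 0.2], [0.16, 0.95, 0, 0, 0, 0.955, 0.2], [0.16, 0.95, 0, 0, 0, 0.955, 0.2], [0.16, 0.95, 0, 0, 0, 0.955, 0.2], [0.16, 0.95, 0, 0, 0, 0.955, 0.2], [0.16, 0.95, 0, 0, 0, 0.955, 0.2], [0.16, 0.95, 0, 0, 0, 0.955, 0.2], [0.16, 0.95, 0, 0, 0, 0.955, 0.2]]]}}

```text
time: 36.75
tcp_pos: [0.4727, -0.0051, 0.1377]
orientation: [0.927, 0.375, -0.0, -0.0]
ft_force: [0.3, 0.1, 0.0]
opening: 0.361
grip_force: 20.0
```

Request:
{"api": "send_rows", "payload": {"plan": [[[0, 0, 0, 0, 0, 0.955, 0.2], [0, 0, 0, 0, 0, 0.955, 0.2], [0, 0, 0, 0, 0, 0.955, 0.2], [0, 0, 0, 0, 0, 0.955, 0.2], [0, 0, 0, 0, 0, 0.955, 0.2], [0, 0, 0, 0, 0, 0.955, 0.2], [0, 0, 0, 0, 0, 0.955, 0.2], [0, 0, 0, 0, 0, 0.955, 0.2], [0, 0, 0, 0, 0, 0.955, 0.2], [0, 0, 0, 0, 0, 0.955, 0.2]]]}}

```text
time: 37.75
tcp_pos: [0.4729, -0.0057, 0.138]
orientation: [0.696, 0.718, -0.0, -0.0]
ft_force: [-0.1, 0.6, -0.9]
opening: 0.36
grip_force: 20.0
```

```bash
python3 w.py
```

```text
[ 0.4729 -0.0057  0.138 ] [-0.84  0.35  0.88  2.15 -0.38  0.8   0.31] [ 0.696  0.718 -0.    -0.   ] 0.36014791349750225
tool y az 1.7906604800998522
scene 116 [ 0.4501 -0.0281  0.1254] [0.5003 0.0192 0.1642]
```

Request:
{"api": "send_rows", "payload": {"plan": [[[0.17, 0.97, 0, 0, 0, 0.957, 0.2], [0.17, 0.97, 0, 0, 0, 0.957, 0.2], [0.17, 0.97, 0, 0, 0, 0.957, 0.2], [0.17, 0.97, 0, 0, 0, 0.957, 0.2], [0.17, 0.97, 0, 0, 0, 0.957, 0.2], [0.17, 0.97, 0, 0, 0, 0.957, 0.2], [0.17, 0.97, 0, 0, 0, 0.957, 0.2], [0.17, 0.97, 0, 0, 0, 0.957, 0.2], [0.17, 0.97, 0, 0, 0, 0.957, 0.2], [0.17, 0.97, 0, 0, 0, 0.957, 0.2]]]}}

```text
time: 38.85
tcp_pos: [0.5067, 0.1889, 0.1379]
orientation: [0.347, 0.938, -0.0, -0.0]
ft_force: [0.6, -0.3, -0.8]
opening: 0.36
grip_force: 20.0
```

Request:
{"api": "send_rows", "payload": {"plan": [[[0, 0, 0, 0, 0, 0.957, 0.2], [0, 0, 0, 0, 0, 0.957, 0.2], [0, 0, 0, 0, 0, 0.957, 0.2], [0, 0, 0, 0, 0, 0.957, 0.2], [0, 0, 0, 0, 0, 0.957, 0.2], [0, 0, 0, 0, 0, 0.957, 0.2], [0, 0, 0, 0, 0, 0, 0.2], [0, 0, 0, 0, 0, 0, 0.2]]]}}

```text
time: 39.65
tcp_pos: [0.5067, 0.1878, 0.138]
orientation: [0.106, 0.994, -0.0, -0.0]
ft_force: [0.9, 0.4, -0.8]
opening: 0.355
grip_force: 20.0
```

```bash
python3 w.py
```

```text
[0.5067 0.1878 0.138 ] [-0.85  0.39  0.48  1.98 -0.24  0.83  1.12] [ 0.106  0.994 -0.    -0.   ] 0.3552972590629477
tool y az 77.86050912146035
scene 175 [0.4911 0.1669 0.1248] [0.5324 0.2132 0.1615]
```

Request:
{"api": "send_rows", "payload": {"plan": [[[0.04, 0.05, -0.4, 0, 0, 0.1, 0.2], [0, 0, -0.4, 0, 0, 0, 0.2], [0, 0, -0.4, 0, 0, 0, 0.2], [0, 0, -0.3, 0, 0, 0, 0.2], [0, 0, 0, 0, 0, 0, 0.2]]]}}

```text
time: 40.25
tcp_pos: [0.5068, 0.1884, 0.107]
orientation: [0.1, 0.995, -0.001, -0.001]
ft_force: [-1.1, -0.3, -0.4]
opening: 0.36
grip_force: 20.0
```

Request:
{"api": "send_rows", "payload": {"plan": [[[0, 0, -0.15, 0, 0, 0, 0.2], [0, 0, -0.15, 0, 0, 0, 0.2], [0, 0, 0, 0, 0, 0, 0.2]]]}}

```text
time: 40.55
tcp_pos: [0.5068, 0.1888, 0.1018]
orientation: [0.1, 0.995, -0.0, -0.001]
ft_force: [-3.8, 1.4, -3.0]
opening: 0.365
grip_force: 20.0
```

Request:
{"api": "send_rows", "payload": {"plan": [[[-0.07, 0.03, 0, 0, 0, 0, 0.2], [0, 0, -0.1, 0, 0, 0, 0.2], [0, 0, 0, 0, 0, 0, 0.2]]]}}

```text
time: 40.85
tcp_pos: [0.5067, 0.1893, 0.1003]
orientation: [0.1, 0.995, 0.0, 0.0]
ft_force: [-0.3, -0.0, -0.5]
opening: 0.358
grip_force: 20.0
```

Request:
{"api": "send_rows", "payload": {"plan": [[[0, 0, -0.15, 0, 0, 0, 0.2], [0, 0, -0.1, 0, 0, 0, 0.2], [0, 0, 0, 0, 0, 0, 0.2]]]}}

```text
time: 41.15
tcp_pos: [0.5064, 0.1891, 0.095]
orientation: [0.1, 0.995, -0.0, 0.0]
ft_force: [0.3, 0.1, -0.2]
opening: 0.355
grip_force: 20.0
```

Request:
{"api": "send_rows", "payload": {"plan": [[[0, 0, -0.4, 0, 0, 0, 0.2], [0, 0, -0.4, 0, 0, 0, 0.2], [0, 0, -0.4, 0, 0, 0, 0.2], [0, 0, -0.35, 0, 0, 0, 0.2], [0, 0, 0, 0, 0, 0, 0.2]]]}}

```text
time: 41.65
tcp_pos: [0.5056, 0.1889, 0.063]
orientation: [0.1, 0.995, -0.001, -0.001]
ft_force: [-0.4, -0.1, -0.8]
opening: 0.359
grip_force: 20.0
```

Request:
{"api": "send_rows", "payload": {"plan": [[[0, 0, -0.05, 0, 0, 0, 0.2], [0, 0, 0, 0, 0, 0, 0.6], [0, 0, 0, 0, 0, 0, 0.6], [0, 0, 0.4, 0, 0, 0, 0.6], [0, 0, 0.95, 0, 0, 0, 0.6], [0, 0, 0.95, 0, 0, 0, 0.6], [0, 0, 0.95, 0, 0, 0, 0.6], [0, 0, 0.95, 0, 0, 0, 0.6], [0, 0, 0.95, 0, 0, 0, 0.6], [0, 0, 0.95, 0, 0, 0, 0.6]]]}}

```text
time: 42.65
tcp_pos: [0.5064, 0.1892, 0.1869]
orientation: [0.1, 0.995, 0.0, 0.0]
ft_force: [0.2, -0.7, -0.3]
opening: 0.598
grip_force: 0.0
```

Request:
{"api": "send_rows", "payload": {"plan": [[[0, 0, 0.95, 0, 0, 0, 0.6], [0, 0, 0.95, 0, 0, 0, 0.6], [0, 0, 0.95, 0, 0, 0, 0.6], [0, 0, 0.95, 0, 0, 0, 0.6], [0, 0, 0.95, 0, 0, 0, 0.6], [0, 0, 0, 0, 0, 0, 0.6]]]}}

```text
time: 43.25
tcp_pos: [0.5077, 0.1896, 0.2833]
orientation: [0.1, 0.995, 0.002, 0.002]
ft_force: [-0.2, -0.7, 0.1]
opening: 0.596
grip_force: 0.0
```

Request:
{"api": "send_rows", "payload": {"plan": [[[0.9, -0.17, 0, 0, 0, 0, 0.6], [0.9, -0.17, 0, 0, 0, 0, 0.6], [0.9, -0.17, 0, 0, 0, 0, 0.6], [0.9, -0.17, 0, 0, 0, 0, 0.6], [0.9, -0.17, 0, 0, 0, 0, 0.6], [0.9, -0.17, 0, 0, 0, 0, 0.6], [0.9, -0.17, 0, 0, 0, 0, 0.6], [0.8, -0.17, 0, 0, 0, 0, 0.6], [0, 0, 0, 0, 0, 0, 0.6]]]}}

```text
time: 44.15
tcp_pos: [0.6492, 0.1609, 0.2792]
orientation: [0.101, 0.995, -0.001, -0.0]
ft_force: [0.1, -1.2, 0.8]
opening: 0.601
grip_force: 0.0
```

```bash
python3 v.py v2.png; python3 l.py 2>&1 | grep ball
```

```text
[0.6492 0.1609 0.2792] [-0.71  0.46  0.55  1.53 -0.25  1.22  1.24] [ 0.101  0.995 -0.001 -0.   ]
top 130 (array([ 0.4667,  0.1665, -0.0058]), array([0.529 , 0.202 , 0.0866]))
  z hist [ 2  1  2  2  1  3 31 34 25 16  2  1  0]
scene 259 (array([ 0.4374,  0.1381, -0.0026]), array([0.5348, 0.2197, 0.0815]))
  z hist [ 7  3 11 40 13 11 26 71 23 35  2  1  2]
 ball 3 [0.63389087 0.15952714 0.2180484 ]
 ball 55 [0.64705719 0.16431474 0.23165826]
```

View pics/v2.png

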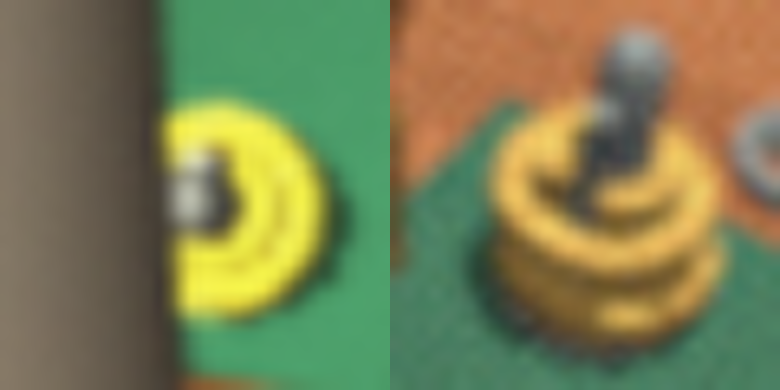

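Both wheels are seated: flange tops at about 38 and 56 mm, key in the slots. Next I'll pinch the ball and lower the lever along the same arc.

Request:
{"api": "send_rows", "payload": {"plan": [[[0, 0, -0.9, 0, 0, 0, 0.6], [0, 0, -0.9, 0, 0, 0, 0.6], [0, 0, -0.9, 0, 0, 0, 0.6], [0, 0, -0.85, 0, 0, 0, 0.6], [0, 0, 0, 0, 0, 0, 0], [0, 0, 0, 0, 0, 0, 0], [0, 0, 0, 0, 0, 0, 0], [0, 0, 0, 0, 0, 0, 0], [0, 0, 0, 0, 0, 0, 0]]], "grip_force": 10}}

```text
time: 45.45
tcp_pos: [0.6485, 0.1601, 0.2104]
orientation: [0.101, 0.995, -0.001, 0.0]
ft_force: [-1.9, -4.3, 3.6]
opening: 0.244
grip_force: 10.0
```

Request:
{"api": "send_rows", "payload": {"plan": [[[-0.77, 0.16, 0.12, 0, 0, 0, 0], [-0.78, 0.16, 0.04, 0, 0, 0, 0], [-0.78, 0.16, -0.04, 0, 0, 0, 0], [-0.77, 0.16, -0.12, 0, 0, 0, 0], [-0.76, 0.15, -0.19, 0, 0, 0, 0], [-0.74, 0.15, -0.27, 0, 0, 0, 0], [-0.71, 0.14, -0.34, 0, 0, 0, 0], [-0.67, 0.14, -0.41, 0, 0, 0, 0], [-0.63, 0.13, -0.47, 0, 0, 0, 0]]]}}

```text
time: 46.35
tcp_pos: [0.5159, 0.1881, 0.1756]
orientation: [0.1, 0.995, -0.0, 0.001]
ft_force: [3.4, -2.5, -5.0]
opening: 0.239
grip_force: 10.0
```

Request:
{"api": "send_rows", "payload": {"plan": [[[-0.58, 0.12, -0.53, 0, 0, 0, 0], [-0.52, 0.11, -0.59, 0, 0, 0, 0], [-0.47, 0.09, -0.64, 0, 0, 0, 0], [-0.4, 0.08, -0.68, 0, 0, 0, 0], [-0.33, 0.07, -0.72, 0, 0, 0, 0], [-0.26, 0.05, -0.75, 0, 0, 0, 0], [-0.19, 0.04, -0.77, 0, 0, 0, 0], [0, 0, 0, 0, 0, 0, 0]]]}}

```text
time: 47.15
tcp_pos: [0.4605, 0.1998, 0.0812]
orientation: [0.1, 0.995, -0.001, -0.0]
ft_force: [-0.2, -2.1, -0.6]
opening: 0.238
grip_force: 10.0
```

Request:
{"api": "send_rows", "payload": {"plan": [[[-0.08, 0.02, -0.45, 0, 0, 0, 0], [-0.05, 0.01, -0.4, 0, 0, 0, 0], [0, 0, -0.25, 0, 0, 0, 0], [0, 0, 0, 0, 0, 0, 0]]]}}

```text
time: 47.55
tcp_pos: [0.4581, 0.2004, 0.0595]
orientation: [0.1, 0.995, -0.0, -0.0]
ft_force: [-1.1, -4.4, -0.8]
opening: 0.241
grip_force: 10.0
```

Request:
{"api": "send_rows", "payload": {"plan": [[[0, 0, 0, 0, 0, 0, 0.6], [0, 0, 0, 0, 0, 0, 0.6], [0, 0, 0, 0, 0, 0, 0.6], [0, 0, 0.95, 0, 0, 0, 0.6], [0, 0, 0.95, 0, 0, 0, 0.6], [0, 0, 0.95, 0, 0, 0, 0.6], [0, 0, 0.95, 0, 0, 0, 0.6], [0, 0, 0.95, 0, 0, 0, 0.6], [0, 0, 0.95, 0, 0, 0, 0.6]]]}}

```text
time: 48.45
tcp_pos: [0.4587, 0.2015, 0.1753]
orientation: [0.1, 0.995, 0.001, 0.0]
ft_force: [0.4, 0.4, 0.6]
opening: 0.597
grip_force: 0.0
```

Request:
{"api": "send_rows", "payload": {"plan": [[[0, -0.97, 0.2, 0, 0, 0, 0.6], [0, -0.97, 0.2, 0, 0, 0, 0.6], [0, -0.97, 0.2, 0, 0, 0, 0.6], [0, -0.97, 0.2, 0, 0, 0, 0.6], [0, -0.97, 0.2, 0, 0, 0, 0.6], [0, -0.97, 0.2, 0, 0, 0, 0.6], [0, -0.97, 0.2, 0, 0, 0, 0.6], [0, -0.97, 0.2, 0, 0, 0, 0.6], [0, 0, 0, 0, 0, 0, 0.6]]]}}

```text
time: 49.35
tcp_pos: [0.4578, 0.0417, 0.206]
orientation: [0.103, 0.995, -0.0, -0.0]
ft_force: [-0.1, 0.1, -0.6]
opening: 0.599
grip_force: 0.0
```

```bash
python3 v.py v3.png
```

```text
[0.4578 0.0417 0.206 ] [-0.8   0.15  0.64  2.1  -0.11  0.93  1.26] [ 0.103  0.995 -0.    -0.   ]
top 262 (array([ 0.4668,  0.1661, -0.007 ]), array([0.5598, 0.2464, 0.0866]))
  z hist [ 8  1  3  2  0  1 26 29 11 27 85 33  4]
scene 367 (array([ 0.4109,  0.1363, -0.0024]), array([0.5966, 0.2192, 0.0853]))
  z hist [ 18   3  14  35   6   6  20  28  10  41 112  49   2]
```

View pics/v3.png

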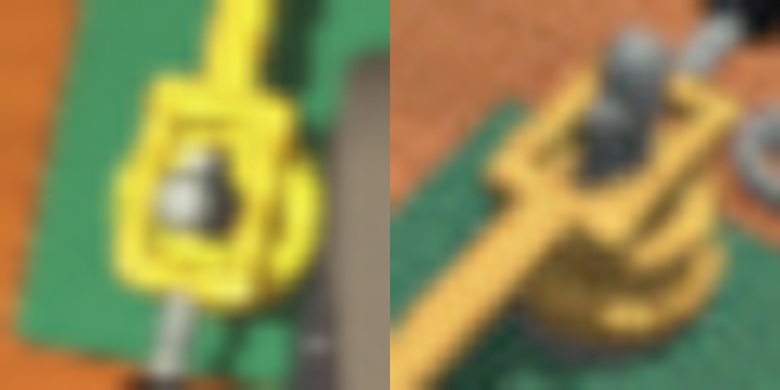

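The fork rests on the top wheel, around the shaft, at about 75 mm. The arm is clear, so I'm handing in.

```bash
python3 -c "
from bench import job
print(job.hand_in())"
```

```text
the job is handed in; nothing more can be done
None
```

I raised the lever to its back stop, stacked both wheels present fully down on the keyed shaft, then lowered the fork onto the top wheel and handed the job in at about 49 s. The blanks stayed on the carousel, and hand-in returned no verdict.

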